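# Lock the jar clamp's screw with its jam nut and cap it

### The arm

A 7-joint arm with a two-finger parallel gripper is mounted at the origin on the work surface. World frame = base frame: x ahead of the robot, y to its left, z up, the work surface at z = 0. Lengths are in mm, angles in rad, forces in N, time in s.
With the tool pointing down it reaches from about 400 to 875 mm from the base axis. Payload 19.3 kg.
Tool frame: the origin (TCP) lies at the very end of the fingers, on their centre line; the grasp point (between the pads) lies 19 mm behind it (grip_point_offset is the z of the grasp point in the tool frame, in mm); z points along the fingers, x is the direction in which the jaws open and shut, and the axes are right-handed (so a half turn about z gives the same grasp; the last joint's range is limited). The gripper opens to 85 mm and grips with 20 to 120 N. Pads are 22 mm wide; open, the fingers measure 114 mm over their backs; the gripper's body (76 mm by 85 mm) begins 54 mm behind the grasp point. The pads swing forward as they close: fully open they stand 13 mm farther back than shut.
Start: joints at [1.24, 0.521, -0.036, 1.599, 0.021, 1.021, -0.113], TCP at [161.13, -603.863, 199.891] pointing down, gripper open.
Joint ranges: [-2.91, 2.91], [-0.3, 2.13], [-1.5, 1.42], [0.17, 2.43], [-1.26, 4.41], [0.16, 1.93], [-2.52, 2.52]. Speed limits (rad/s): [1.89, 1.89, 2.39, 2.39, 3.01, 3.01, 3.01].

### API

Orientations are given as a 3x3 rotation matrix whose columns are the frame's x, y, z axes.
In Python, from workcell import movep, movel, goto_joints, open_gripper, clamp, wait, inverse_kinematics, read_state, camera, PlanningError, finish_job, grip_point_offset gives the robot as it stands. Calls block until the motion is done:
- movep(position, orientation): joint-space move of the TCP to a pose.
- movel(position, frame=None, max_speed=150, guard=None): straight line of the TCP; frame=None keeps the orientation; max_speed is the mean speed in mm/s. With guard (N) it stops when the force on the tool has changed by that much, and returns True; else False.
- goto_joints(angles): joint-space move.
- open_gripper() and clamp(): open the fingers fully, or close them until they stop; the grip force is fixed at half the most.
- wait(seconds).
- inverse_kinematics(position, orientation): joint angles nearest the present ones, or None.
- read_state(): the state.
- camera(name): name is "scene" or "top" or "wrist"; returns a dict with "image" (400x640x3 uint8, blue, green, red), "range_z" (400x640 float32, mm along the optical axis (not along the pixel's ray), 0 where there is no reading), "fx", "fy", "cx", "cy" (pixels), "cam_to_world" (4x4, takes a point from camera to world coordinates). Camera axes: x right, y up, looking along -z (the intrinsics and any distortion apply to the point x, -y, -z); pixel columns grow to the right and rows downward; lengths in mm; the calibration is good to about 2 mm. A picture is of the moment at which its call begins.
A pose or a line that the arm cannot do raises PlanningError and nothing moves.
- finish_job(): hands the job in, once; it reports no verdict.
The state is a dict: "time": time; "qpos": joint angles; "qvel": joint speeds; "joint_efforts": joint torques, N m; "eef_pos": TCP position; "tool_rot": TCP orientation; "ft_force": force on the tool from outside, world axes, zero at the start; "torque": the same for the moment, N m; "finger_gap": finger opening in mm.
Only numpy, scipy, OpenCV 4.12 (cv2) and the standard library are available. Lean on these libraries where they do the work, as an engineer would, in place of code of your own. Each camera call takes 0.05 s, during which the arm holds its last target.

### The job

One of the two grinding-jar clamps has been adjusted but not locked: its screw stands bare. Turn that clamp's big hexagon jam nut clockwise (seen from above) down the screw until you feel it meet the spring washer on the threaded boss, then tighten it about a twelfth of a turn (30 degrees) more, without dragging the screw itself round. Then put the loose black cap, open end down, fully home over the end of the screw and let go; leave everything else on the bench where it is.

Things in the scene. Friction and masses are not known exactly. Their poses are not given: they have to be found in the camera images.
- clamp: the clamp to be locked (bare screw end): grey base plate 85 x 130 x 14 mm, fixed on the bench, two uprights at +-53 mm along its y, an aluminium bridge 36 mm (x) by 126 mm (y) with its top 96 mm above the bench, and a steel jar held under the bridge. Origin at the centre of its underside, z up; the screw axis is this z axis. Its place varies, left or right of its twin.
- boss_top (a point): centre of the top of the fixed threaded boss (33 mm across, 14 mm tall) on the bridge, 110 mm above the bench, on the screw axis. A 2 mm spring washer, 33 mm across, lies on it, so the nut's underside meets the washer 112 mm above the bench.
- nut_center (a point): centre of the jam nut: steel hexagon round the screw, 36 mm across flats, 41.6 mm across corners, 14 mm tall. Its x axis is square to one pair of flats; flats repeat every 60 degrees. Thread right-handed, 1.5 mm a turn: clockwise from above lowers it. It starts 1 to 3.2 rad of turning above the washer (0.2 to 0.8 mm), too little to judge from its measured pose.
- nut: the same nut; origin at the centre of its underside. It runs with about 0.04 N m. On meeting the washer the torque steps up to about 0.5 N m while turning (less, some 0.3, once the turning pauses) and stays so for 0.8 rad (46 degrees) of tightening; then the washer is flat and at about 1.2 N m the screw is dragged round. The nut stays where it is left.
- spindle (a joint): turn of the screw itself (rad, clockwise from above positive), 0 at the start. It must stay within 0.15 of 0: it is held by friction of about 1.2 N m.
- spindle_end (a point): centre of the flat upper end of the clamp's screw, 24 mm in diameter, 156 mm above the bench; about 30 mm of screw stands above the nut once it is down.
- cap_center (a point): centre (half-way up) of the loose black plastic cap: a cylinder 36 mm across and 34 mm tall, standing on the bench open end down; bore 29 mm across and 28 mm deep, so it passes over the screw with 2.5 mm to spare all round. Fully home, the screw end touches the inside of its top and this centre lies 11 mm below the screw's end. 40 g.
- clamp_done: the twin clamp, already locked, with its cap on the screw; same sizes, fixed; 162 mm tall with its cap. Origin at the centre of its underside. Nothing to do on it.
- jar: spare steel grinding jar without its lid, 54 mm across, 47 mm tall; origin at the centre of its underside; leave alone
- jar_lid: loose dark steel jar lid lying flat, 58 mm across, 15 mm tall; origin under its centre; leave alone
- vial: small amber glass vial, 24 mm across, 45 mm tall, standing between the two clamps; origin under its centre; leave alone
- spanner: open-ended spanner, 160 mm, lying on the bench near the far edge; leave alone
- beaker: glass beaker, 66 mm across, 85 mm tall; origin under its centre; leave alone
- brush: lab brush, 170 mm, lying on the bench; leave alone
- wash_bottle: white wash bottle, 60 mm across, 150 mm tall; origin under its centre; leave alone
- cap: the same black cap; origin at the centre of its open lower rim, z up
Things that resemble listed ones, but are neither listed nor needed, are in the scene too. What is shaped like the clamp but pink is not meant. Of the things that look like the cap, the larger one is meant.

How it is judged (in metres and radians):
On the way, in this order (a step that is already met when the one before it is completed fails the run):
1. the jam nut is run down and tightened on its washer, the screw not turned (z of nut_center in the frame of clamp below 0.11894 m and value of joint spindle between -0.15 and 0.15 rad), for 0.2 s.
2. the cap is fully home over the screw's end and let go (horizontal distance between cap_center and spindle_end below 0.004 m and z of cap_center in the frame of spindle_end between -0.013 and -0.009 m and angle between cap_center's own z axis and vertical below 0.1 rad and contact force between the fingers and cap below 0.05 N), for 0.2 s.
At the end, for the whole second after the job is handed in: The nut is at least 0.06 mm (0.25 rad of turning) past first touching its washer, the screw has turned by less than 0.15 rad, and the cap stands upright (within 0.1 rad) on the screw, within 4 mm of its axis and 2 mm of fully home, let go and at rest (all of step 1 and all of step 2 and linear speed of cap below 0.02 m/s).
It fails at once if the screw is dragged round with the nut (more than 0.15 rad) (value of joint spindle above 0.15 rad or value of joint spindle below -0.15 rad).
It fails at once if a bystander is shifted by more than 30 mm (distance of any of jar, jar_lid, vial, spanner, beaker, brush, wash_bottle from where it was at the start of the episode above 0.03 m).
It also fails if it takes over 72 s, if anything falls off the work surface, if the arm or the gripper's body presses on something with over 40 N, if the wrist force passes 120 N, or if a joint passes its speed limit or range.

## Working session

There is one attempt and no reset: what is moved stays moved. The work goes in short steps, each a Python script; the robot and the scene stay as the last script left them, time stands still between calls to the robot, and variables do not carry over. Pictures are saved under pics/ and viewed, and the job is handed in when it is done.

```bash
ls; mkdir -p pics; python3 - <<'E'
from workcell import *
import cv2,numpy as np
s=read_state();print(s['time'],s['eef_pos'],s['finger_gap'],grip_point_offset)
for n in ['scene','top','wrist']:
    c=camera(n);cv2.imwrite(f'pics/{n}0.png',c['image']);np.save(f'pics/{n}0.npy',c,allow_pickle=True)
    print(n,c['fx'],c['fy'],c['cx'],c['cy'],np.round(c['cam_to_world'],3).tolist(),[k for k in c])
E
```

```text
pics
0.0 [ 161.02313164 -603.51088963  199.32977917] 85.71982756261382 -18.700000000000003
scene 432.5700143071953 432.5700143071953 319.3660364891951 203.77726771111276 [[-0.155, -0.745, 0.649, 1207.447], [0.988, -0.122, 0.096, 159.491], [0.008, 0.656, 0.755, 890.178], [0.0, 0.0, 0.0, 1.0]] ['image', 'range_z', 'fx', 'fy', 'cx', 'cy', 'cam_to_world']
top 411.5598827774036 411.5598827774036 317.6326833434849 201.6081416673624 [[0.02, 0.98, -0.197, 263.994], [-1.0, 0.021, -0.001, 87.076], [0.003, 0.197, 0.98, 1408.881], [0.0, 0.0, 0.0, 1.0]] ['image', 'range_z', 'fx', 'fy', 'cx', 'cy', 'cam_to_world']
wrist 300.24284609690324 300.24284609690324 320.6209274312154 196.72868105760722 [[0.258, 0.927, 0.271, 229.066], [-0.966, 0.248, 0.072, -585.55], [-0.0, -0.28, 0.96, 373.041], [0.0, 0.0, 0.0, 1.0]] ['image', 'range_z', 'fx', 'fy', 'cx', 'cy', 'cam_to_world']
```

View pics/scene0.png

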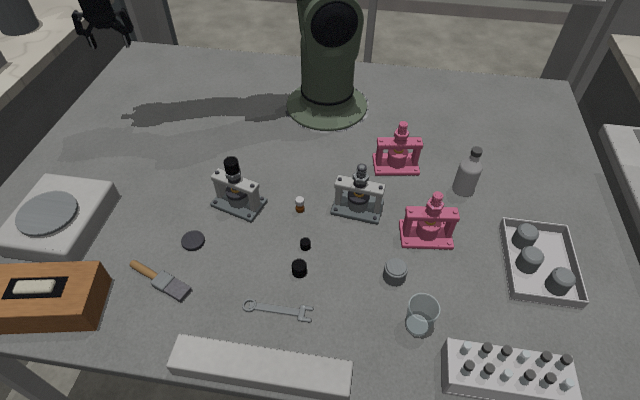

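View pics/top0.png

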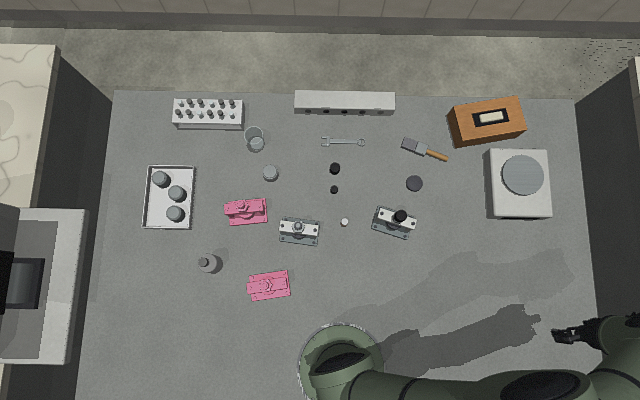

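```bash
cat > h.py <<'E'
import numpy as np,cv2
from workcell import *
def P(c,u,v,z):
    d=np.array([(u-c['cx'])/c['fx'],-(v-c['cy'])/c['fy'],-1.]);T=c['cam_to_world'];d=T[:3,:3]@d;o=T[:3,3]
    return o+d*(z-o[2])/d[2]
def load(n): return np.load(f'pics/{n}.npy',allow_pickle=True).item()
def snap(n,cam='wrist'):
    c=camera(cam);cv2.imwrite(f'pics/{n}.png',c['image']);np.save(f'pics/{n}.npy',c,allow_pickle=True);return c
def proj(c,p):
    T=c['cam_to_world'];q=T[:3,:3].T@(np.array(p)-T[:3,3]);return c['cx']+c['fx']*q[0]/-q[2],c['cy']+c['fy']*-q[1]/-q[2]
E
python3 - <<'E'
from h import *
t=load('top0');s=load('scene0')
for n,uv,z in [('cap',(335,168),34),('small',(334,189),24),('screw',(298,224),156),('twin',(401,215),162),('vial',(345,222),45)]: print('top',n,P(t,*uv,z).round())
for n,uv,z in [('cap',(299,264),34),('small',(306,241),24),('screw',(361,169),156),('twin',(231,161),162)]: print('scene',n,P(s,*uv,z).round())
a=cv2.resize(s['image'][140:300,200:420],None,fx=3,fy=3,interpolation=2);cv2.imwrite('pics/crop0.png',a)
E
```

```text
top cap [660.  31.  34.]
top small [588.  33.  24.]
top screw [444. 147. 156.]
top twin [ 478. -168.  162.]
top vial [470.  -4.  45.]
scene cap [663.  32.  34.]
scene small [588.  36.  24.]
scene screw [450. 148. 156.]
scene twin [ 480. -167.  162.]
```

View pics/crop0.png

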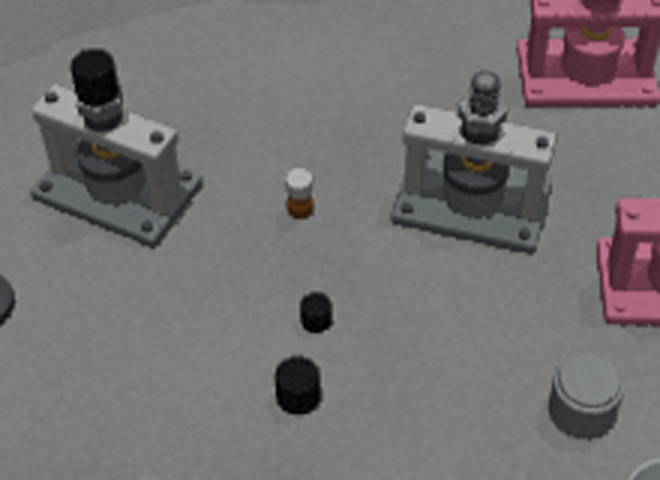

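The task clamp is the grey one at scene (361,168), because its screw is bare. The twin at (231,161) is capped and the others are pink. There are two cap-like things, at scene (299,268) and (306,243), and the larger one at (299,268) is the one meant. Next I'll plan a wrist view.

```bash
cat >> h.py <<'E'
def R(yaw):  # tool down, tool x axis at yaw in world
    c,s=np.cos(yaw),np.sin(yaw); return np.array([[c,s,0],[s,-c,0],[0,0,-1.]])
E
python3 - <<'E'
from h import *
s=read_state();print(s['tool_rot'].round(3) if hasattr(s['tool_rot'],'round') else s['tool_rot'])
c=load('wrist0');print(np.array(s['tool_rot']).T@(c['cam_to_world'][:3,3]-s['eef_pos']))
for y in np.arange(-180,180,20):
    for p in ([447,148,130],[447,148,260],[661,32,60]):
        q=inverse_kinematics(p,R(np.radians(y)));print(y,p,None if q is None else np.round(q,2))
E
```

```text
[[ 0.258 -0.966 -0.   ]
 [-0.966 -0.258  0.001]
 [-0.001  0.    -1.   ]]
[-7.76045924e-02 -7.03543545e+01 -1.73549355e+02]
-180 [447, 148, 130] [ 0.46  0.7  -1.27  2.02  0.8   1.04  1.93]
-180 [447, 148, 260] [ 0.52  0.44 -1.26  1.87  0.46  1.17  2.24]
-180 [661, 32, 60] [-0.69  1.02  1.01  1.63 -0.98  1.07 -2.52]
-160 [447, 148, 130] [ 0.46  0.7  -1.27  2.02  0.8   1.04  2.28]
-160 [447, 148, 260] [ 0.58  0.53 -1.42  1.87  0.56  1.23  2.48]
-160 [661, 32, 60] [-0.46  0.82  0.53  1.62 -0.51  0.85 -2.52]
-140 [447, 148, 130] [-0.99  0.48  0.73  2.09 -0.48  0.74 -2.4 ]
-140 [447, 148, 260] [-1.24  0.33  1.03  1.95 -0.33  1.04 -2.51]
-140 [661, 32, 60] [-0.19  0.74  0.09  1.6  -0.08  0.8  -2.51]
-120 [447, 148, 130] [-0.9   0.45  0.59  2.08 -0.38  0.71 -2.15]
-120 [447, 148, 260] [-0.94  0.23  0.59  1.94 -0.15  1.02 -2.37]
-120 [661, 32, 60] [-0.09  0.74 -0.08  1.6   0.07  0.81 -2.29]
-100 [447, 148, 130] [-0.58  0.39  0.17  2.07 -0.1   0.69 -2.09]
-100 [447, 148, 260] [ 0.32  0.32 -0.95  1.88  0.29  1.09 -2.48]
-100 [661, 32, 60] [-0.04  0.74 -0.15  1.59  0.14  0.82 -2.  ]
-80 [447, 14
[... 1739 characters left out ...]
.46]
100 [447, 148, 260] [ 0.54  0.46 -1.3   1.87  0.48  1.18  0.82]
100 [661, 32, 60] [ 0.39  0.9  -0.89  1.57  0.77  1.06  1.03]
120 [447, 148, 130] [ 0.35  0.58 -1.07  2.03  0.65  0.92  1.02]
120 [447, 148, 260] [ 0.52  0.44 -1.26  1.87  0.46  1.17  1.19]
120 [661, 32, 60] [ 0.55  1.11 -1.28  1.56  1.09  1.32  1.21]
140 [447, 148, 130] [ 0.46  0.7  -1.27  2.02  0.8   1.04  1.23]
140 [447, 148, 260] [ 0.52  0.44 -1.26  1.87  0.46  1.17  1.54]
140 [661, 32, 60] [ 0.55  1.11 -1.28  1.56  1.09  1.32  1.56]
160 [447, 148, 130] [ 0.46  0.7  -1.27  2.02  0.8   1.04  1.58]
160 [447, 148, 260] [ 0.52  0.44 -1.26  1.87  0.46  1.17  1.89]
160 [661, 32, 60] [ 0.55  1.11 -1.28  1.56  1.09  1.32  1.91]
```

```bash
python3 - <<'E'
from h import *
p=read_state()['eef_pos'];movel([p[0],p[1],300])
q=np.array(read_state()['qpos']);print(q.round(2))
# neutral-elbow joints over clamp
q2=[-0.32,0.22,0.0,1.90,0.0,1.05,1.9]
goto_joints(q2)
s=read_state();print(s['time'],s['eef_pos'],np.array(s['tool_rot']).round(2))
yaw=np.arctan2(s['tool_rot'][1][0],s['tool_rot'][0][0]);print(np.degrees(yaw))
movep([447,148,255],R(yaw))
s=read_state();print(s['time'],s['eef_pos'],np.round(s['qpos'],2),np.degrees(yaw))
snap('w1')
E
```

```text
[ 1.24  0.44 -0.03  1.47  0.01  1.23 -0.11]
3.6417 [459.51028482  89.28853223 258.53779826] [[-0.6   0.8  -0.03]
 [ 0.8   0.6  -0.01]
 [ 0.01 -0.03 -1.  ]]
127.09330240417411
3.9917 [446.83051106 148.54702798 254.99107761] [-0.41  0.21 -0.04  1.92  0.01  1.01  1.76] 127.09330240417411
```

View pics/w1.png

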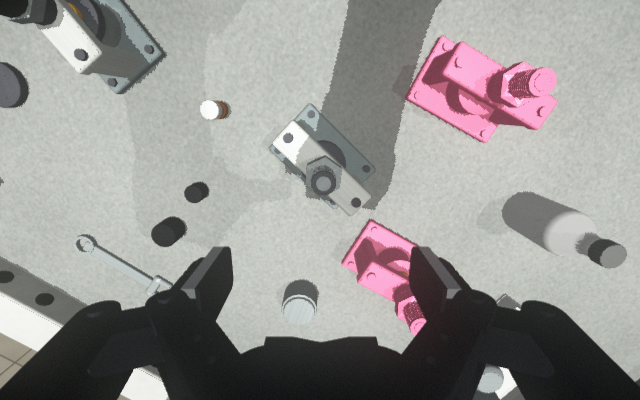

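The wrist view shows the bare screw at (323,182), the large cap at (168,231) and the small one at (196,191). I'll go lower for a more accurate look at the nut.

```bash
python3 - <<'E'
from h import *
movel([447,148,200]);c=snap('w2')
s=read_state();print(s['time'],s['eef_pos'],np.round(s['ft_force'],2),np.round(s['torque'],3))
u,v=map(int,proj(c,[447,148,130]));print(u,v)
a=c['image'][max(0,v-75):v+75,u-100:u+100];cv2.imwrite('pics/crop2.png',cv2.resize(a,None,fx=4,fy=4,interpolation=2))
print(u-100,max(0,v-75))
E
```

```text
4.6083 [447.63519572 147.73354132 200.84535382] [-0.39  0.27  0.92] [ 0.    -0.009  0.02 ]
321 197
221 122
```

View pics/crop2.png

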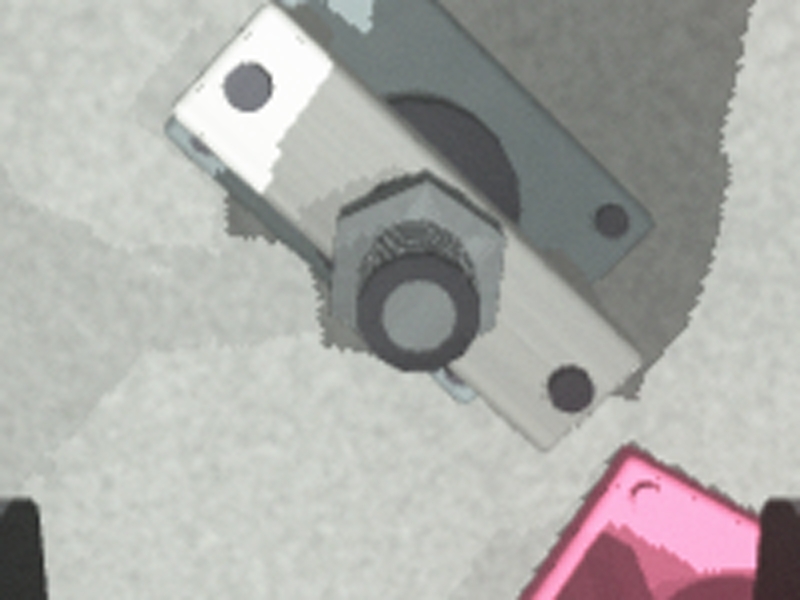

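```bash
python3 - <<'E'
from h import *
c=load('w2')
f=lambda x,y,z:P(c,221+(x+.5)/4-.5,122+(y+.5)/4-.5,z)
print('screw',f(418,312,156).round(1))
g=cv2.cvtColor(c['image'],cv2.COLOR_BGR2GRAY)
sub=g[122+40:122+93,221+75:221+135];cv2.imwrite('pics/crop3.png',cv2.resize(cv2.equalizeHist(sub),None,fx=11,fy=11,interpolation=2))
# range-based: points on nut top
rz=c['range_z'];vv,uu=np.mgrid[150:240,280:370]
d=rz[150:240,280:370].astype(float)
x=(uu-c['cx'])/c['fx']*d;y=-(vv-c['cy'])/c['fy']*d
W=np.stack([x,y,-d],-1)@c['cam_to_world'][:3,:3].T+c['cam_to_world'][:3,3]
for lo,hi in [(122,132),(152,160),(90,100)]:
    m=(W[...,2]>lo)&(W[...,2]<hi);p=W[m];print(lo,m.sum(),p.mean(0).round(1), np.median(p[:,2]).round(1))
    if lo==122:
        h=cv2.convexHull(p[:,:2].astype(np.float32))
        ctr=np.array([447,147])
        for a in range(0,60,3):
            w=[np.ptp(p[:,:2]@[np.cos(np.radians(a+k)),np.sin(np.radians(a+k))]) for k in (0,60,120)]
            mid=0
            print(a,np.round(w,1))
p=W[(W[...,2]>152)&(W[...,2]<160)];print(cv2.minEnclosingCircle(p[:,:2].astype(np.float32)))
p=W[(W[...,2]>122)&(W[...,2]<132)];print(cv2.minEnclosingCircle(p[:,:2].astype(np.float32)))
E
```

```text
screw [440.4 146.7 156. ]
122 677 [435.3 142.6 126.4] 126.3
0 [36.4 36.1 36.3]
3 [36.  36.6 36.2]
6 [35.9 37.4 36.7]
9 [35.8 38.2 37.5]
12 [35.7 38.9 38.2]
15 [35.6 39.4 38.9]
18 [35.4 39.9 39.4]
21 [35.2 40.4 39.9]
24 [34.9 40.7 40.2]
27 [34.5 41.  40.5]
30 [34.  41.1 40.6]
33 [33.4 41.1 40.6]
36 [33.5 41.  40.5]
39 [34.1 40.8 40.3]
42 [34.7 40.5 39.9]
45 [35.1 40.  39.5]
48 [35.4 39.5 39.1]
51 [35.7 38.8 38.6]
54 [35.8 38.1 38. ]
57 [36.  37.2 37.2]
152 742 [440.3 146.7 155.6] 155.7
90 2293 [441.4 153.9  95.5] 95.5
((440.6179504394531, 147.02554321289062), 12.021440505981445)
((440.7783203125, 147.14511108398438), 20.55471420288086)
```

View pics/crop3.png

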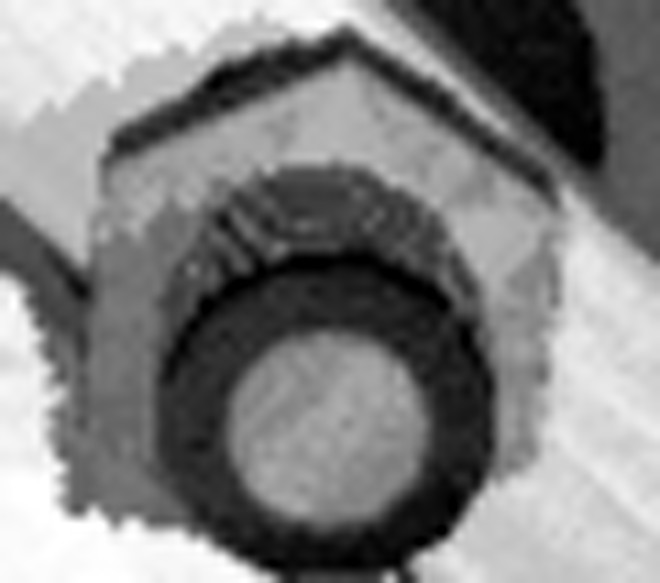

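Image shows the nut top centred at about (323,192), with flats at 1° mod 60. The screw axis comes out at (440.6,147.0). The ray cast onto the screw end agrees, and the nut and screw circles match. I'll grip at yaw 121°.

```bash
python3 - <<'E'
from h import *
Y=np.radians(121)
def st(n):
    s=read_state();print(n,round(s['time'],2),np.round(s['eef_pos'],2),'F',np.round(s['ft_force'],2),'T',np.round(s['torque'],3),'gap',round(s['finger_gap'],2),'q7',round(s['qpos'][6],3))
movep([440.6,147,200],R(Y));st('above')
g=movel([440.6,147,100],guard=8,max_speed=80);print(g);st('down')
clamp();st('clamped');wait(.2);st('c2')
snap('w3');c=snap('s3','scene')
u,v=map(int,proj(c,[440,147,130]))
cv2.imwrite('pics/crop_s3.png',cv2.resize(c['image'][v-60:v+60,u-80:u+80],None,fx=5,fy=5,interpolation=2))
E
```

```text
above 4.86 [441.05 147.13 200.91] F [-0.06 -0.02 -1.67] T [ 0.045 -0.019 -0.01 ] gap 85.3 q7 1.656
False
down 6.26 [440.88 147.1  100.4 ] F [-0.5  -0.22 -0.65] T [-0.003 -0.005  0.002] gap 85.25 q7 1.644
clamped 6.86 [440.68 147.01 100.29] F [-1.26 -1.03  7.96] T [-0.191  0.36   0.068] gap 21.89 q7 1.644
c2 7.06 [440.66 146.99 100.27] F [-1.34 -0.76  7.16] T [-0.184  0.385  0.058] gap 22.18 q7 1.644
```

View pics/crop_s3.png

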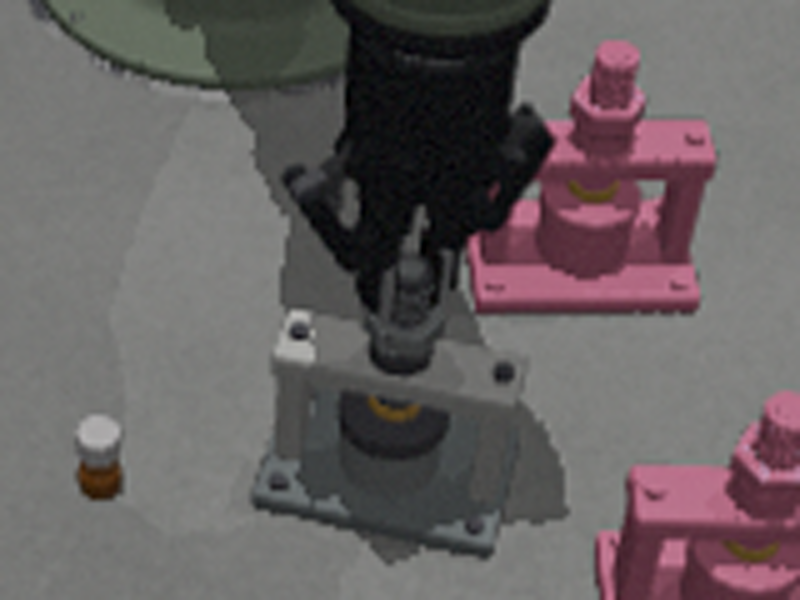

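View pics/w3.png

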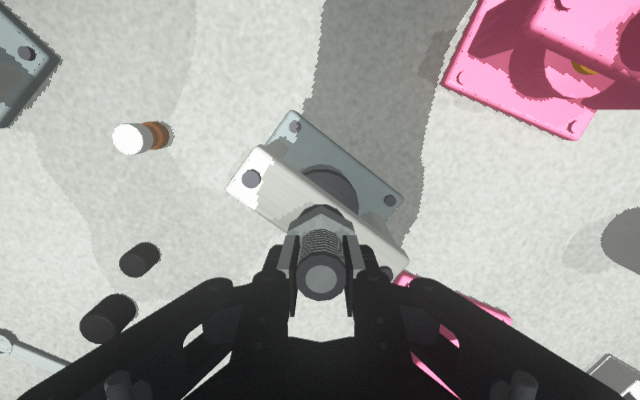

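```bash
python3 - <<'E'
from h import *
c=load('w3')
cv2.imwrite('pics/crop_w3.png',cv2.resize(c['image'][190:310,240:400],None,fx=5,fy=5,interpolation=2))
T=c['cam_to_world'];print(T[:3,3].round(1))
for z in (100,112,126,140,156): print(z,[np.round(proj(c,np.array([440.6,147,z])+k*np.array([np.cos(np.radians(121)),np.sin(np.radians(121)),0])),0) for k in (-18,-12,0,12,18)])
for v in range(225,300,8):
    r=[]
    for u in range(280,365,6):
        d=c['range_z'][v,u];q=T[:3,:3]@np.array([(u-c['cx'])/c['fx']*d,-(v-c['cy'])/c['fy']*d,-d])+T[:3,3];r.append(int(q[2]) if d>0 else -1)
    print(v,r)
E
```

```text
[378.5 110.  273.9]
100 [array([292., 229.]), array([301., 229.]), array([320., 229.]), array([340., 229.]), array([349., 229.])]
112 [array([290., 237.]), array([300., 237.]), array([320., 237.]), array([341., 237.]), array([351., 237.])]
126 [array([287., 248.]), array([298., 248.]), array([320., 248.]), array([343., 248.]), array([354., 248.])]
140 [array([284., 261.]), array([296., 261.]), array([320., 261.]), array([344., 261.]), array([357., 261.])]
156 [array([280., 278.]), array([293., 278.]), array([320., 278.]), array([347., 278.]), array([361., 278.])]
225 [-1, 95, 121, 126, 126, 126, 126, 125, 127, 126, 125, 124, 119, 94, 93]
233 [0, 95, 125, 125, 126, 128, 132, 131, 130, 126, 126, 126, 124, 95, 94]
241 [-1, 144, 144, 138, 133, 140, 141, 141, 140, 136, 129, 143, 143, 95, 95]
249 [142, 150, 151, 139, 144, 148, 149, 150, 149, 147, 141, 151, 150, 151, 143]
257 [159, 158, 159, 144, 151, 155, 155, 155, 155, 154, 151, 155, 158, 159, 150]
265 [165, 166, 166, 153, 156, 155, 155, 155, 155, 156, 156, 156, 166, 165, 165]
273 [172, 168, 168, 156, 155, 156, 156, 156, 155, 156, 155, 158, 168, 172, 173]
281 [179, 171, 168, 154, 156, 156, 156, 156, 156, 156, 155, 159, 168, 178, 179]
289 [183, 176, 169, 0, 156, 155, 156, 155, 154, 155, 155, 160, 169, 183, 183]
297 [188, 176, 168, 0, 0, 154, 155, 154, 156, 0, 0, 162, 169, 189, 188]
```

View pics/crop_w3.png

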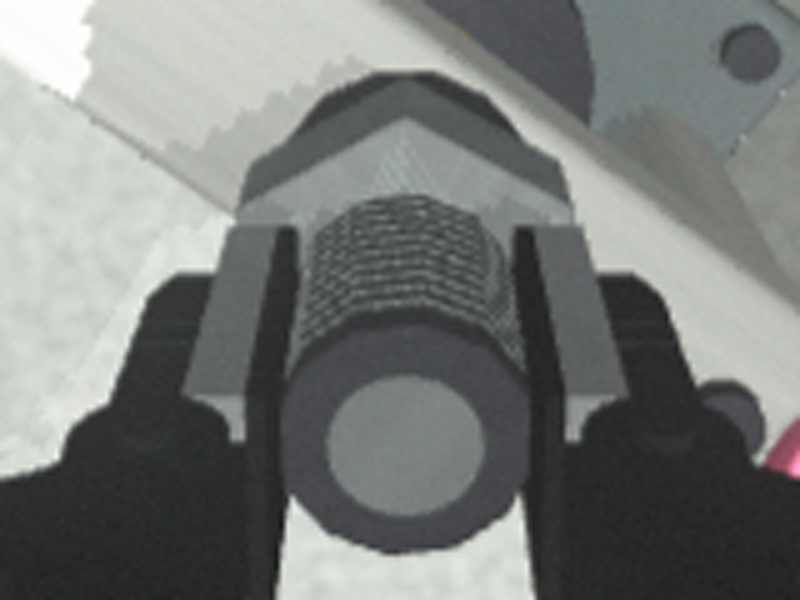

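```bash
python3 - <<'E'
from h import *
c=load('w3');T=c['cam_to_world']
Rt=R(np.radians(121));tcp=np.array([440.66,147,100.3])
def tool(u,v):
    d=c['range_z'][v,u];q=T[:3,:3]@np.array([(u-c['cx'])/c['fx']*d,-(v-c['cy'])/c['fy']*d,-d])+T[:3,3]
    return (Rt.T@(q-tcp)).round(1)
for u in (287,290,293,297,347,350,353):
    print(u,[(v,tool(u,v).tolist()) for v in (234,236,238,241,246,252,258,264,270)])
c=load('w2');tcp=np.array([447.6,147.7,200.8]);Rt=R(np.radians(127.1));T=c['cam_to_world']
for v,u in [(250,226),(255,226),(265,222),(250,415),(255,418),(265,420)]: print('open',u,v,tool(u,v))
print(read_state()['qpos'],read_state()['joint_efforts'])
E
```

```text
287 [(234, [-17.7, -8.3, -25.9]), (236, [-16.4, -12.0, -36.8]), (238, [-16.0, -12.4, -40.0]), (241, [-15.8, -11.8, -42.3]), (246, [-15.1, -12.3, -48.7]), (252, [-14.4, -12.4, -54.8]), (258, [-13.9, -12.1, -59.8]), (264, [-13.3, -12.3, -65.2]), (270, [-12.9, -11.8, -69.1])]
290 [(234, [-16.1, -8.3, -25.9]), (236, [-14.8, -12.3, -37.5]), (238, [-14.7, -12.0, -39.2]), (241, [-14.3, -12.3, -43.3]), (246, [-13.8, -12.0, -48.0]), (252, [-13.3, -11.8, -53.6]), (258, [-12.6, -12.1, -59.8]), (264, [-12.2, -11.8, -64.4]), (270, [-11.7, -11.9, -69.3])]
293 [(234, [-14.5, -8.4, -26.1]), (236, [-13.4, -12.3, -37.5]), (238, [-13.1, -12.3, -40.0]), (241, [-12.8, -12.5, -43.6]), (246, [-12.5, -11.5, -47.0]), (252, [-11.9, -12.0, -54.0]), (258, [-11.4, -11.9, -59.5]), (264, [-10.9, -12.4, -65.3]), (270, [-10.9, -9.7, -65.4])]
297 [(234, [-12.3, -8.4, -26.1]), (236, [-11.4, -12.1, -37.0]), (238, [-11.3, -12.1, -39.4]), (241, [-11.0, -12.1, -42.9]), (246, [-11.0, -10.0, -43.9]), (252, [-10.9, -7.3, -44.8]), (258, [-10.9, -4.7, -45.8]), (264, [-10.6, -4.3, -50.8]), (270, [-10.3, -3.3, -54.3])]
347 [(234
[... 483 characters left out ...]
4.0]), (270, [11.7, -11.8, -69.1])]
353 [(234, [17.4, -8.5, -26.3]), (236, [16.2, -12.0, -36.7]), (238, [16.0, -12.0, -39.2]), (241, [15.5, -12.3, -43.3]), (246, [15.0, -12.0, -48.1]), (252, [14.4, -12.0, -54.1]), (258, [13.8, -12.1, -59.8]), (264, [13.4, -11.6, -64.0]), (270, [13.0, -11.2, -68.0])]
open 226 250 [-42.9 -10.7 -48.7]
open 226 255 [-42.4  -9.3 -50.9]
open 222 265 [-42.6  -7.4 -56.5]
open 415 250 [ 42.8 -11.4 -50.2]
open 418 255 [ 42.8 -11.1 -54.5]
open 420 265 [ 43.4  -7.4 -56.6]
[-0.42887742  0.42371848 -0.02637198  2.10147348  0.01881652  0.61637751
  1.64347694] [-1.06177004e-01 -6.79740143e+01  1.72949743e+00 -2.46616209e+01
  2.05169851e-02 -6.45162184e-01 -9.31475988e-04]
```

```bash
python3 - <<'E'
from h import *
c=load('w3');T=c['cam_to_world']
Rt=R(np.radians(121));tcp=np.array([440.66,147,100.3])
def tool(u,v):
    d=c['range_z'][v,u];q=T[:3,:3]@np.array([(u-c['cx'])/c['fx']*d,-(v-c['cy'])/c['fy']*d,-d])+T[:3,3]
    return (Rt.T@(q-tcp)).round(1).tolist()
for u in (300,320,340): print(u,[(v,tool(u,v)) for v in (330,340,345,350,360,375,390)])
for u in (210,240,260,275): print(u,[(v,tool(u,v)) for v in (290,300,320,340)])
E
```

```text
300 [(330, [-22.5, 160.8, 101.6]), (340, [-5.4, -10.9, -105.0]), (345, [-5.3, -11.5, -107.6]), (350, [-5.1, -12.6, -110.4]), (360, [-4.9, -12.3, -113.4]), (375, [-4.7, -11.2, -116.7]), (390, [-4.3, -12.8, -122.1])]
320 [(330, [-0.6, 159.6, 100.2]), (340, [-0.6, 173.3, 100.7]), (345, [0.1, -10.7, -106.7]), (350, [0.1, -11.2, -108.9]), (360, [0.1, -11.6, -112.6]), (375, [0.1, -12.4, -117.8]), (390, [0.1, -10.9, -120.5])]
340 [(330, [21.3, 159.7, 100.3]), (340, [5.7, -10.5, -104.6]), (345, [5.4, -11.6, -107.6]), (350, [5.2, -13.3, -111.2]), (360, [5.1, -11.6, -112.7]), (375, [4.8, -12.5, -117.9]), (390, [4.6, -11.7, -121.1])]
210 [(290, [-37.4, -13.1, -84.5]), (300, [-34.9, -13.9, -91.2]), (320, [-37.2, -3.7, -87.8]), (340, [-37.9, 4.3, -88.1])]
240 [(290, [-29.5, -8.2, -77.2]), (300, [-27.9, -8.3, -83.3]), (320, [-21.5, -17.6, -105.3]), (340, [-19.4, -18.2, -113.2])]
260 [(290, [-20.4, -13.0, -84.3]), (300, [-17.8, -17.5, -96.3]), (320, [-16.1, -17.6, -105.2]), (340, [-14.6, -17.8, -112.7])]
275 [(290, [-15.2, -13.3, -84.8]), (300, [-13.3, -17.8, -96.7]), (320, [-11.9, -18.2, -105.9]), (340, [-11.1, -17.0, -111.8])]
```

The fingertips actually sit about 33–36 mm above the reported TCP, and the gripper body is offset by a similar amount. So the pads closed on the bare screw above the nut at gap 22, and nothing turned. I'll reopen and go down 35 mm further with a guard.

```bash
cat >> h.py <<'E'
def st(n):
    s=read_state();print(n,round(s['time'],2),np.round(s['eef_pos'],2),'F',np.round(s['ft_force'],2),'T',np.round(s['torque'],3),'gap',round(s['finger_gap'],2),'q7',round(s['qpos'][6],3));return s
E
python3 - <<'E'
from h import *
open_gripper();st('open')
g=movel([440.6,147,66],guard=6,max_speed=50);print(g);s=st('down')
if not g:
    clamp();st('clamped');wait(.2);st('c2')
c=snap('w4');cv2.imwrite('pics/crop_w4.png',cv2.resize(c['image'][190:340,220:420],None,fx=4,fy=4,interpolation=2))
E
```

```text
open 7.79 [440.59 147.    99.98] F [-0.17 -0.08 -0.07] T [ 0.016 -0.012 -0.061] gap 85.28 q7 1.644
False
down 8.62 [440.7  147.04  66.11] F [-0.66  0.11  0.23] T [ 0.009  0.033 -0.033] gap 85.58 q7 1.639
clamped 9.13 [440.69 147.03  66.16] F [ 0.29 -0.17  4.38] T [-0.084  0.072 -0.005] gap 35.19 q7 1.639
c2 9.33 [440.73 147.05  66.11] F [-0.87 -0.09  4.13] T [-0.077  0.048 -0.029] gap 34.84 q7 1.639
```

View pics/crop_w4.png

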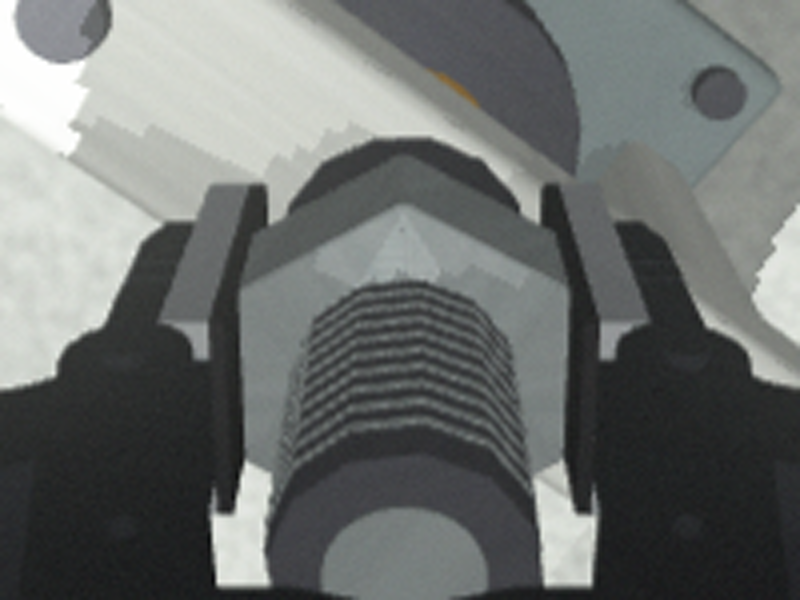

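Image: both pads lie flat on the nut's left and right flats, gap 35. I'll turn clockwise while watching the torque about z.

```bash
cat >> h.py <<'E'
X,Yc,Z0,Y0=440.65,147.0,66.1,np.radians(121)
def turn_to(phi):
    q=inverse_kinematics([X,Yc,Z0-phi*1.5/(2*np.pi)],R(Y0-phi));goto_joints(q);return read_state()
def line(phi,s):
    print(round(phi,2),'t',round(s['time'],2),'Tz',round(s['torque'][2],3),'e7',round(s['joint_efforts'][6],3),'F',np.round(s['ft_force'],1),'q7',round(s['qpos'][6],3),'gap',round(s['finger_gap'],1))
E
python3 - <<'E'
from h import *
line(0,read_state())
phi=0
for phi in [.3,.6,.85,1.0,1.15,1.3,1.45]:
    s=turn_to(phi);line(phi,s)
    if s['torque'][2]>.25: break
E
```

```text
0 t 9.38 Tz 0.036 e7 -0.02 F [-0.1 -0.5  5.2] q7 1.639 gap 35.2
0.3 t 9.72 Tz 0.008 e7 -1.492 F [-0.3  1.   4.8] q7 1.418 gap 35.1
0.6 t 10.05 Tz -0.007 e7 -1.108 F [-0.5  4.1  4.6] q7 1.198 gap 34.8
0.85 t 10.35 Tz -0.067 e7 -0.995 F [-1.   5.7  5.3] q7 1.014 gap 34.8
1.0 t 10.6 Tz -0.022 e7 -0.975 F [-1.4  6.3  6.4] q7 0.904 gap 35.3
1.15 t 10.85 Tz -0.016 e7 -0.972 F [-0.9  8.1  4.8] q7 0.795 gap 35.1
1.3 t 11.1 Tz -0.098 e7 -0.969 F [0.7 8.1 4.2] q7 0.686 gap 34.9
1.45 t 11.35 Tz -0.035 e7 -0.966 F [0.1 8.  4.5] q7 0.578 gap 34.7
```

```bash
python3 - <<'E'
from h import *
s=read_state();r=np.array(s['tool_rot']);print(np.degrees(np.arctan2(r[1,0],r[0,0])),121-np.degrees(1.45),np.round(s['qpos'],2),s['eef_pos'])
for phi in np.arange(1.6,3.5,.15):
    s=turn_to(phi);line(phi,s)
    if s['torque'][2]>.18: break
E
```

```text
38.54349957172793 37.92111970603064 [-0.73  0.52  0.37  2.14 -0.36  0.54  0.58] [440.95953673 147.9522816   65.78175901]
1.6 t 11.6 Tz -0.035 e7 -0.964 F [1.3 8.9 3.7] q7 0.469 gap 35.1
1.75 t 11.85 Tz -0.025 e7 -0.962 F [2.8 9.3 4.6] q7 0.361 gap 35.0
1.9 t 12.1 Tz -0.047 e7 -0.96 F [2.3 9.6 4.1] q7 0.253 gap 35.0
2.05 t 12.35 Tz -0.029 e7 -0.96 F [ 3.1 10.3  4.5] q7 0.145 gap 35.0
2.2 t 12.6 Tz -0.025 e7 -0.96 F [3.8 8.7 3.6] q7 0.037 gap 34.8
2.35 t 12.85 Tz -0.051 e7 -0.962 F [5.5 9.1 4.4] q7 -0.071 gap 35.1
2.5 t 13.1 Tz -0.027 e7 -0.964 F [5.9 9.5 4.1] q7 -0.18 gap 34.9
2.65 t 13.35 Tz -0.036 e7 -0.967 F [6.4 9.5 4.1] q7 -0.29 gap 34.5
2.8 t 13.6 Tz -0.004 e7 -0.972 F [7.8 8.1 4.7] q7 -0.4 gap 34.8
2.95 t 13.85 Tz -0.022 e7 -0.978 F [8.4 8.9 3.6] q7 -0.51 gap 35.0
3.1 t 14.1 Tz -0.05 e7 -0.965 F [8.4 8.6 4.7] q7 -0.622 gap 35.1
3.25 t 14.35 Tz 0.047 e7 -1.106 F [9.7 6.8 4. ] q7 -0.735 gap 35.3
3.4 t 14.6 Tz 0.095 e7 -1.117 F [10.6  6.9  4.8] q7 -0.849 gap 34.9
```

```bash
python3 - <<'E'
from h import *
for i in range(3):
    wait(.1);s=read_state();line(3.4,s)
s=turn_to(3.5);line(3.5,s);wait(.15);s=read_state();line(3.5,s)
r=np.array(s['tool_rot']);print(np.degrees(np.arctan2(r[1,0],r[0,0])),121-np.degrees(3.5),s['eef_pos'],np.round(s['torque'],2))
c=snap('w5');cv2.imwrite('pics/crop_w5.png',cv2.resize(c['image'][190:340,220:420],None,fx=4,fy=4,interpolation=2))
E
```

```text
3.4 t 14.7 Tz 0.11 e7 -0.129 F [9.1 6.6 4.5] q7 -0.848 gap 35.2
3.4 t 14.8 Tz 0.033 e7 -0.07 F [10.   6.3  3.4] q7 -0.848 gap 35.0
3.4 t 14.9 Tz 0.086 e7 -0.068 F [9.6 6.9 3.9] q7 -0.848 gap 35.1
3.5 t 15.15 Tz 0.176 e7 -0.903 F [10.2  6.5  4.4] q7 -0.925 gap 34.8
3.5 t 15.3 Tz 0.178 e7 -0.203 F [10.4  5.5  4.1] q7 -0.925 gap 35.0
-78.89140220821943 -79.53522829578813 [442.17586402 147.35877091  65.3337154 ] [ 1.29 -2.13  0.18]
```

View pics/crop_w5.png

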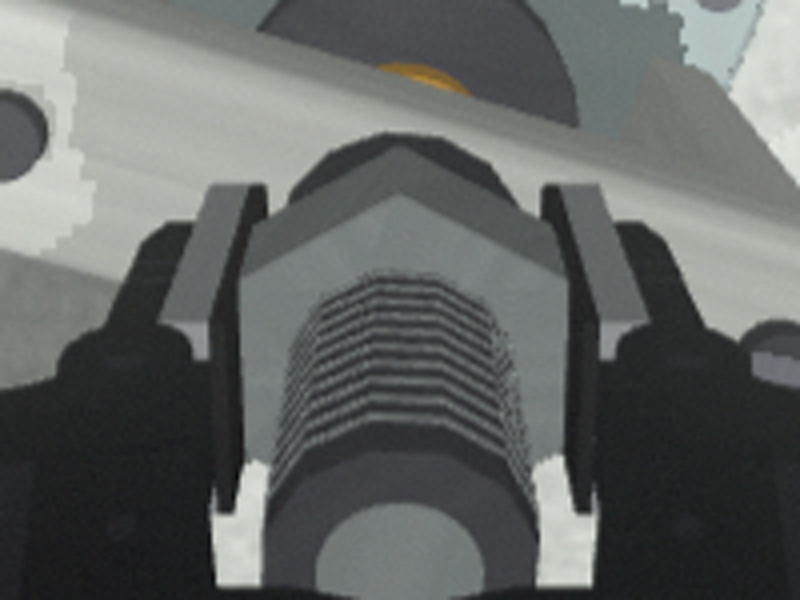

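```bash
python3 - <<'E'
from h import *
for phi in (3.6,3.7):
    s=turn_to(phi);line(phi,s);wait(.15);s=read_state();line(phi,s)
r=np.array(s['tool_rot']);print(np.degrees(np.arctan2(r[1,0],r[0,0])),121-np.degrees(phi),s['eef_pos'],np.round(s['torque'],2),np.round(s['qpos'],2))
E
```

```text
3.6 t 15.6 Tz 0.167 e7 -0.909 F [10.5  5.4  5.1] q7 -1.003 gap 35.1
3.6 t 15.75 Tz 0.207 e7 -0.203 F [10.4  5.5  4.7] q7 -1.002 gap 35.0
3.7 t 16.0 Tz 0.21 e7 -0.914 F [9.5 4.9 6.1] q7 -1.081 gap 35.0
3.7 t 16.15 Tz 0.154 e7 -0.203 F [10.6  5.4  4.2] q7 -1.081 gap 34.8
-90.36886646747948 -90.99438419840462 [442.15804368 147.19675634  65.27168647] [ 1.16 -2.24  0.15] [-1.12  0.75  0.97  2.15 -0.95  0.76 -1.08]
```

```bash
cat > lag.py <<'E'
from h import *
def lag(c,tool_rot,eef):
    T=c['cam_to_world'];vv,uu=np.mgrid[180:330,240:400];d=c['range_z'][180:330,240:400].astype(float)
    W=np.stack([(uu-c['cx'])/c['fx']*d,-(vv-c['cy'])/c['fy']*d,-d],-1)@T[:3,:3].T+T[:3,3]
    # camera-based tool axes: camera x axis == tool x
    W=W.reshape(-1,3);W=W[(abs(W[:,2]-126.2)<1.5)]
    xa=T[:3,0]*[1,1,0];xa/=np.linalg.norm(xa);ya=np.array([xa[1],-xa[0],0])
    p=(W-[440.6,147,0]);x=p@xa;y=p@ya
    out=[]
    for lo,hi in((-14,-3),(3,14)):
        b=np.arange(lo,hi,1.0);px=[];py=[]
        for k in b:
            m=(x>=k)&(x<k+1)
            if m.sum()>2: px.append(k+.5);py.append(y[m].min())
        a=np.polyfit(px,py,1);out.append(np.degrees(np.arctan(a[0])))
    yaw=np.degrees(np.arctan2(xa[1],xa[0]))
    # ideal: left slope -30, right +30 ; both shift with rotation
    return np.round(out,1),'rot in tool frame',round(sum(out)/2,2),'cam yaw',round(yaw,2)
E
python3 - <<'E'
from lag import *
c=snap('w6')
for n in('w4','w5','w6'): print(n,lag(load(n),0,0))
E
```

```text
w4 (array([-30.8,  30.3]), 'rot in tool frame', np.float64(-0.23), 'cam yaw', np.float64(121.0))
w5 (array([-31.5,  28.7]), 'rot in tool frame', np.float64(-1.4), 'cam yaw', np.float64(-78.9))
w6 (array([-30.1,  30.4]), 'rot in tool frame', np.float64(0.15), 'cam yaw', np.float64(-90.37))
```

```bash
python3 - <<'E'
from lag import *
phi=3.77
s=turn_to(phi);line(phi,s);wait(.3);s=read_state();line(phi,s)
c=snap('w7');print(lag(c,0,0))
open_gripper();s=st('open')
movel([440.65,147,180],max_speed=200)
s=st('up')
c=snap('w8');cv2.imwrite('pics/crop_w8.png',cv2.resize(c['image'][120:270,220:420],None,fx=4,fy=4,interpolation=2))
E
```

```text
3.77 t 16.45 Tz 0.282 e7 -0.779 F [10.   4.8  4.3] q7 -1.136 gap 34.8
3.77 t 16.75 Tz 0.23 e7 -0.271 F [9.8 5.5 4.1] q7 -1.136 gap 34.6
(array([-30.2,  30. ]), 'rot in tool frame', np.float64(-0.13), 'cam yaw', np.float64(-94.38))
open 17.35 [440.47 146.91  65.11] F [ 0.1  -0.02  0.09] T [ 0.036 -0.001 -0.01 ] gap 85.59 q7 -1.144
up 18.07 [440.18 147.21 179.18] F [ 0.07  0.6  -0.57] T [ 0.01   0.005 -0.023] gap 85.57 q7 -1.32
```

View pics/crop_w8.png

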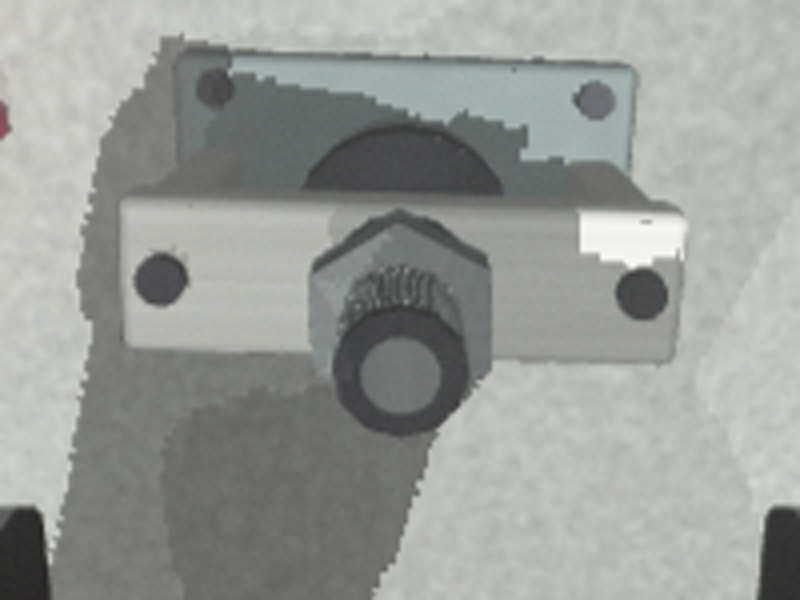

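The nut stayed turned, with a flat facing the jaws in crop (400,290). Now for the cap.

```bash
cat >> h.py <<'E'
def cloud(c,u0,u1,v0,v1):
    T=c['cam_to_world'];vv,uu=np.mgrid[v0:v1,u0:u1];d=c['range_z'][v0:v1,u0:u1].astype(float)
    W=np.stack([(uu-c['cx'])/c['fx']*d,-(vv-c['cy'])/c['fy']*d,-d],-1)@T[:3,:3].T+T[:3,3]
    return W[d>0]
def circ(W,lo,hi):
    p=W[(W[:,2]>lo)&(W[:,2]<hi)];return np.round(cv2.minEnclosingCircle(p[:,:2].astype(np.float32))[0],2),round(cv2.minEnclosingCircle(p[:,:2].astype(np.float32))[1],2),len(p),np.median(p[:,2]).round(1)
E
python3 - <<'E'
from h import *
c=load('w8');print('screw',circ(cloud(c,290,350,180,240),153,158),'nut',circ(cloud(c,270,370,150,240),124,128))
movep([661,32,110],R(np.radians(-90)));st('cap view')
c=snap('w9');W=cloud(c,250,400,120,300);print('cap',circ(W,31,37))
u,v=map(int,proj(c,[661,32,34]));print(u,v)
E
```

```text
screw (array([441.35, 147.37]), 11.88, 859, np.float64(155.6)) nut (array([441.45, 147.42]), 20.32, 719, np.float64(125.4))
cap view 19.14 [660.41  32.8  109.9 ] F [-0.68  0.39 -0.02] T [ 0.045  0.002 -0.024] gap 85.38 q7 -1.1
cap (array([664.12,  30.47]), 17.61, 1238, np.float64(33.5))
321 193
```

View pics/w9.png

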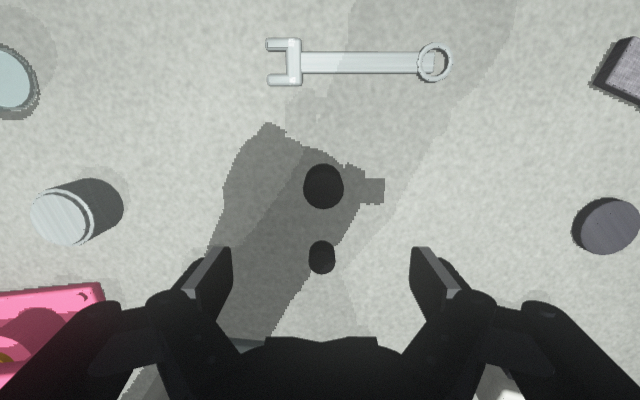

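Image: the larger cap, measured radius 17.6 mm, is at (323,186). The smaller lookalike is at (321,257) and clear of the jaws' closing line. I'll grasp the larger one.

```bash
python3 - <<'E'
from h import *
movel([663.8,30.3,60],max_speed=150)
g=movel([663.8,30.3,-29],max_speed=70,guard=6);print(g);st('down')
if not g:
    clamp();wait(.15);st('clamped')
    c=snap('w10');cv2.imwrite('pics/crop_w10.png',cv2.resize(c['image'][190:340,220:420],None,fx=4,fy=4,interpolation=2))
E
```

```text
False
down 21.1 [664.09  30.31 -28.55] F [0.07 1.26 0.36] T [-0.013 -0.015  0.028] gap 85.39 q7 -1.005
clamped 21.78 [663.99  30.29 -28.56] F [-1.66  0.18  5.68] T [0.066 0.31  0.044] gap 34.59 q7 -1.005
```

View pics/crop_w10.png

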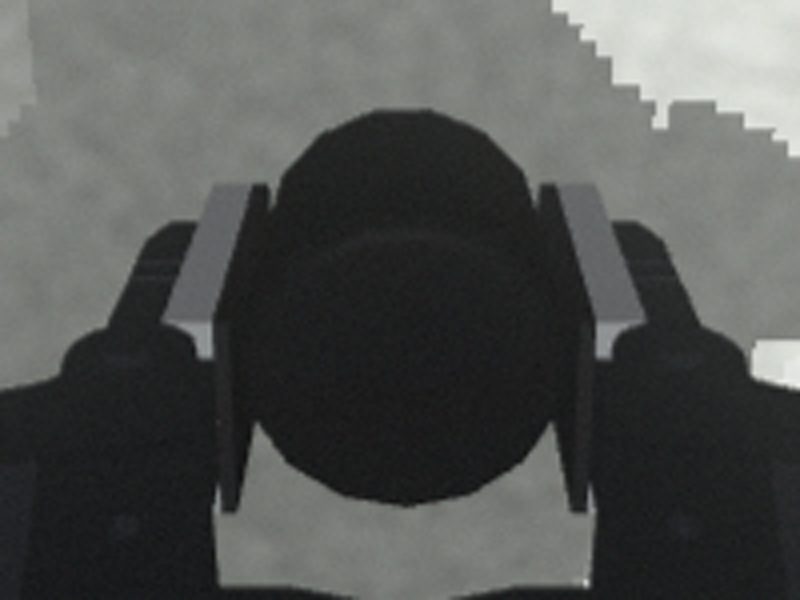

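```bash
python3 - <<'E'
from h import *
c=load('w10');s=read_state()
print('cap',circ(cloud(c,285,365,235,325),31,36),s['eef_pos'])
movel([663.8,30.3,165],max_speed=180);st('lift')
movep([441,147.2,165],R(np.radians(-90)));s=st('over')
c=snap('w11');
for lo,hi in ((215,240),): print('cap',circ(cloud(c,285,365,225,330),lo,hi))
cv2.imwrite('pics/crop_w11.png',cv2.resize(c['image'][150:350,190:450],None,fx=3,fy=3,interpolation=2))
snap('s11','scene')
E
```

```text
cap (array([663.74,  28.03]), 19.43, 4673, np.float64(33.5)) [663.98831507  30.2938783  -28.57964677]
lift 23.06 [663.32  30.39 163.99] F [0.11 0.34 0.32] T [-0.047  0.011  0.055] gap 34.39 q7 -1.137
over 24.05 [442.18 147.03 165.21] F [ 0.6  -0.27 -1.06] T [-0.024  0.009 -0.06 ] gap 34.42 q7 -1.322
cap (array([442.7 , 144.56]), 19.73, 5564, np.float64(227.2))
```

View pics/crop_w11.png

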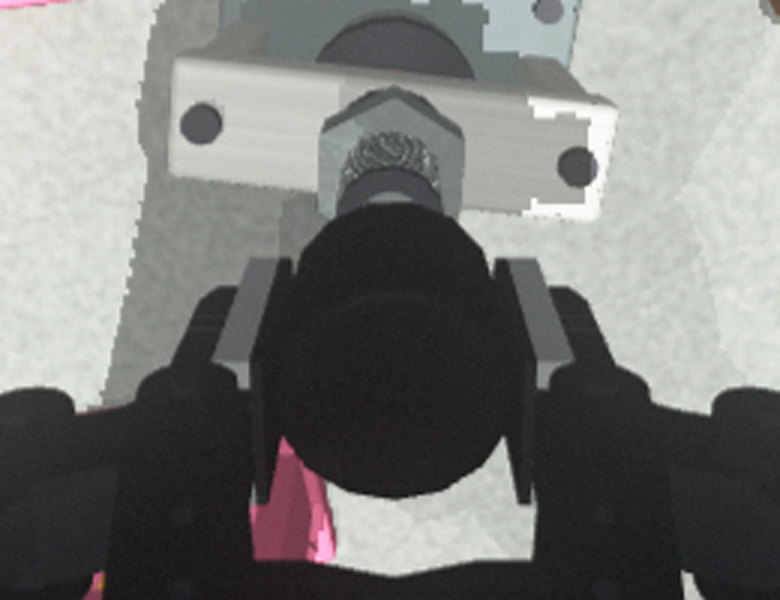

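```bash
cat >> h.py <<'E'
from scipy.optimize import least_squares
def arcfit(W,zt,yc,r=18.):
    p=W[abs(W[:,2]-zt)<1.2];pts=[]
    for k in np.arange(yc-10,yc+10,1.):
        q=p[(p[:,1]>=k)&(p[:,1]<k+1)]
        if len(q)>3: pts+=[[q[:,0].min(),k+.5],[q[:,0].max(),k+.5]]
    pts=np.array(pts);f=least_squares(lambda a:np.hypot(pts[:,0]-a[0],pts[:,1]-a[1])-a[2],[pts[:,0].mean(),yc,r],loss='soft_l1')
    return f.x.round(2),round(np.sqrt(np.mean(f.fun**2)),2)
E
python3 - <<'E'
from h import *
c=load('w11');print(arcfit(cloud(c,270,370,225,330),227.2,146.5))
c=load('w10');print(arcfit(cloud(c,270,370,225,330),33.5,30))
c=load('w8');print(arcfit(cloud(c,290,350,180,240),155.6,147.3,12))
c=load('w9');print(arcfit(cloud(c,290,350,150,230),33.5,30.5,18))
E
```

```text
(array([442.62, 146.88,  17.15]), np.float64(0.38))
(array([664.28,  30.33,  16.99]), np.float64(0.29))
(array([441.34, 147.41,  11.48]), np.float64(0.29))
(array([663.97,  30.35,  16.56]), np.float64(0.41))
```

```bash
python3 - <<'E'
from h import *
movel([440.9,147.5,140],max_speed=60);wait(.2);st('hover')
c=snap('w12');print(arcfit(cloud(c,270,370,225,330),202.4,147))
g=movel([440.9,147.5,110],max_speed=40,guard=5);print(g);st('on')
E
```

```text
hover 24.92 [441.02 147.6  140.21] F [ 0.87 -0.89  0.04] T [-0.032 -0.05   0.007] gap 34.27 q7 -1.286
(array([441.42, 147.2 ,  17.04]), np.float64(0.32))
False
on 25.87 [441.   147.45 110.13] F [-0.77  0.92  0.62] T [ 0.019 -0.012 -0.035] gap 34.74 q7 -1.239
```

The cap is sliding over the screw freely, with no contact force. Last stretch.

```bash
python3 - <<'E'
from h import *
g=movel([440.9,147.5,97.5],max_speed=20,guard=5);print(g);st('home?')
snap('w13')
c=snap('s13','scene');u,v=map(int,proj(c,[441,147,140]))
cv2.imwrite('pics/crop_s13.png',cv2.resize(c['image'][v-60:v+60,u-80:u+80],None,fx=5,fy=5,interpolation=2))
E
```

```text
True
home? 26.4 [440.84 147.58  99.32] F [-2.11  0.95  9.43] T [ 0.09   0.243 -0.019] gap 34.31 q7 -1.221
```

View pics/crop_s13.png

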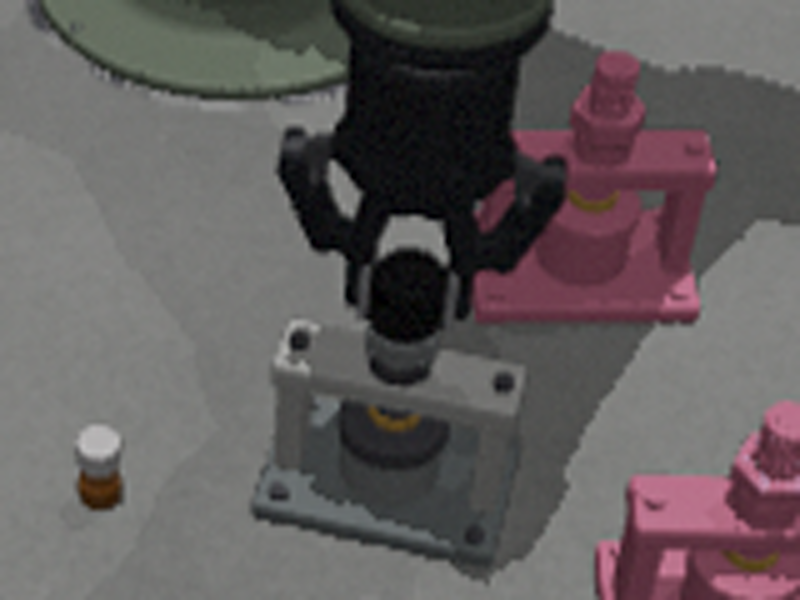

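Contact came at TCP z = 99.3, where 99.4 was expected for fully home. In the picture the cap sits down near the nut at crop (408,290). I'll release it, back off and check.

```bash
python3 - <<'E'
from h import *
open_gripper();wait(.2);st('open')
movel([440.9,147.5,180],max_speed=120);wait(.3);s=st('up')
c=snap('w14');W=cloud(c,270,370,170,270)
p=W[(W[:,2]>155)];print('top',circ(W,159,165),len(p))
t=W[(W[:,2]>159)&(W[:,2]<165)];A=np.c_[t[:,:2]-t[:,:2].mean(0),np.ones(len(t))];k=np.linalg.lstsq(A,t[:,2],rcond=None)[0];print('tilt',np.hypot(k[0],k[1]),k[2])
print('nut',circ(cloud(c,270,370,140,260),124,128))
cv2.imwrite('pics/crop_w14.png',cv2.resize(c['image'][120:270,220:420],None,fx=4,fy=4,interpolation=2))
snap('t14','top')
E
```

```text
open 27.25 [440.61 147.54  99.22] F [0.22 0.44 0.03] T [-0.004 -0.04  -0.012] gap 85.13 q7 -1.221
up 28.38 [440.81 147.33 179.72] F [ 0.17 -0.17 -0.21] T [ 0.017 -0.051  0.022] gap 85.26 q7 -1.346
top (array([441.18, 147.32]), 17.75, 1947, np.float64(161.4)) 2034
tilt 0.008124872908943932 161.39439000788724
nut (array([447.1 , 147.17]), 18.17, 173, np.float64(125.5))
```

View pics/crop_w14.png

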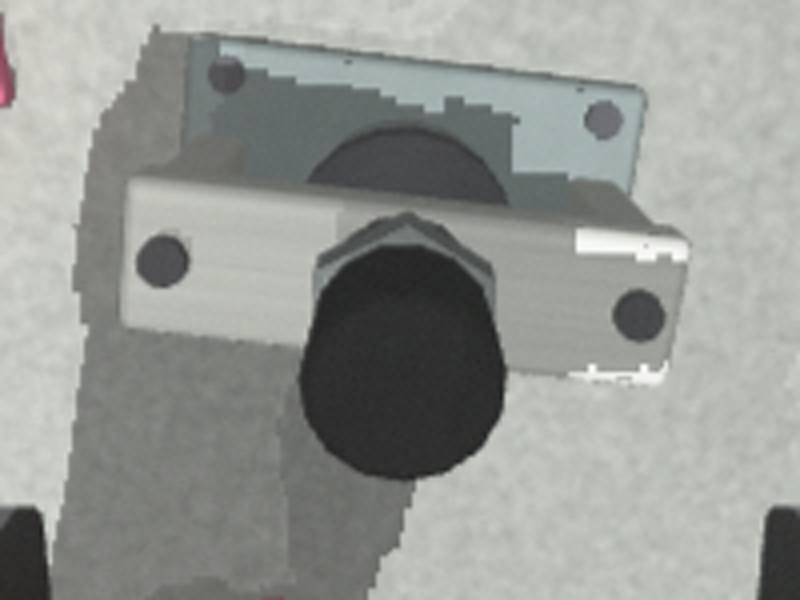

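View pics/t14.png

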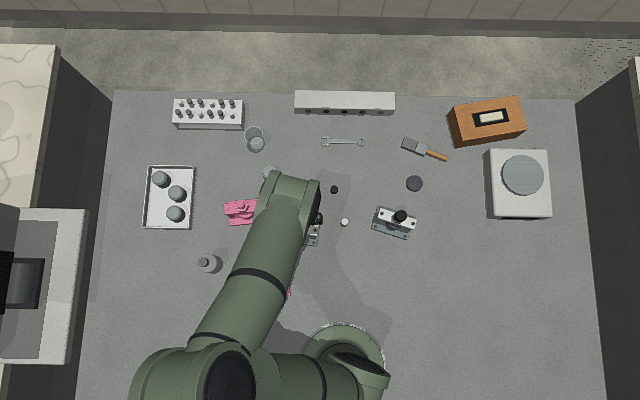

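The cap top measures 161.4 mm against 155.6 mm for the screw end, a difference of 5.8 mm where 6 is expected. It is 0.2 mm off axis with a tilt of 0.008 rad, and the bystanders are where they were. Handing in.

```bash
python3 - <<'E'
from h import *
st('end');print(finish_job())
E
```

```text
end 28.48 [440.89 147.39 179.87] F [-0.1  -0.61  0.19] T [-0.018  0.017  0.017] gap 85.21 q7 -1.346
the job is handed in; nothing more can be done
None
```

I tightened the jam nut on its washer, put the larger black cap fully home on the screw and handed the job in at 28.5 s. No verdict was reported.

**Nut:** I turned it clockwise 3.77 rad in one grip. The torque stepped up at about 3.2 rad, so it is roughly 0.55 rad (about 31–33°) past the washer. Its top measured 0.9 mm lower, which matches the thread. I never measured the screw's turn directly, but the torque read between moves stayed under 0.3 N m, against 1.2 N m needed to drag it.

**Cap:** After letting go, it is 0.2 mm off the screw axis and tilted 0.008 rad. Its top is 5.8 mm above the screw end, where 6 mm is expected. The bystanders visible in the last top picture look unmoved; the arm hid part of that view, including the jar.

**What disagreed:**
- **Fingertip position:** the fingertips sit about 35 mm behind the stated tool point. My first close therefore gripped the bare screw above the nut; nothing turned, and I corrected for it afterwards.
- **Washer torque:** it read about 0.2 N m at rest, rather than 0.3, and rose gradually rather than in a clean step. I therefore added 0.07 rad of margin.

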